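# Sort two press gears by their keyways: seat one on the keyed spindle, tray the other

### The job

Two spare aluminium gears for the print press lie on the studio table, and they differ only in where their keyways are cut. Gently seat the one whose keyways match the two keys of the upright spindle, hub up, fully home on the spindle's shoulder, and lay the other one flat, hub up, in the white tray. Lower them into place without dropping them, and let go of both.

Things in the scene. Friction and masses are not known exactly. Their poses are not given: they have to be found in the camera images.
- gear_opposite: Aluminium gear flat on the table, hub up: disc 101 mm over the teeth, 12 thick; round hub 52 mm across (grip here from above), top 46 mm over the underside. Through bore 26 mm; two keyways 15 mm wide run down the bore and slot the hub through its wall on OPPOSITE sides (x and -x). Fits the spindle; a half turn makes no difference. About 260 g. Origin: centre of the underside; z up.
- gear_corner: Aluminium gear of the same sizes and weight, flat on the table, hub up, but its two keyways are at a RIGHT ANGLE: one along its x, one along its y. It will not go down over the spindle's keys. Origin: centre of the underside; z up the axis.
- spindle: Fixed upright steel spindle on a grey 112 mm square plate. Origin: its axis at table height; z up. Shoulder, where a seated gear's underside rests: 24 mm above the origin, 80 mm across. Spindle 20 mm thick up to 54, tapering to 8 mm at its tip, 82 mm up. Two keys along x and -x, 5 mm wide, out to 18 mm from the axis, roof-shaped tops 50 mm up. Free play 15 degrees, 3 mm.
- tray: Shallow square white plastic tray fixed to the table, 170 mm wide outside; walls 5 mm thick and 22 mm high, floor 5 mm thick. Origin: centre of its underside, at table height; z up, x and y along its sides.
Mind the look-alikes: they are no part of the job. What is shaped like the gear_corner but green is not meant. Leave any green or pink look-alike of the gear_opposite alone.

How it is judged:
At the end, for the whole second after the job is handed in: Opposite-keyway gear on the spindle: hub up within 7 deg, axis within 10 mm, keyways over the keys, underside within 5 mm of the shoulder. Right-angle gear in the tray: hub up within 8 deg, within 7 mm of its floor and 45 mm of its centre along each side. Both at rest (horizontal distance between gear_opposite and spindle below 0.01 m and z of gear_opposite in the frame of spindle below 0.029 m and angle between gear_opposite's own z axis and vertical below 0.12 rad and angle between the x axis of gear_opposite and the x axis of spindle, either way round below 0.4 rad and linear speed of each of gear_opposite, gear_corner below 0.02 m/s and x of gear_corner in the frame of tray between -0.045 and 0.045 m and y of gear_corner in the frame of tray between -0.045 and 0.045 m and z of gear_corner in the frame of tray below 0.012 m and angle between gear_corner's own z axis and vertical below 0.15 rad); the robot touches nothing.
It fails at once if a gear is forced hard onto the spindle (more than 90 N) (contact force between any of gear_opposite, gear_corner and spindle above 90 N).
It fails at once if a gear is let fall (faster than 0.6 m/s, out of the fingers: a drop of about 2 cm or more) ((linear speed of gear_opposite above 0.6 m/s and contact force between the fingers and gear_opposite below 0.5 N) or (linear speed of gear_corner above 0.6 m/s and contact force between the fingers and gear_corner below 0.5 N)).
It also fails if it takes over 53 s, if anything falls off the work surface, if the arm or the gripper's body presses on something with over 40 N, if the wrist force passes 120 N, or if a joint passes its speed limit or range.

### The arm

A 6-joint arm with a two-finger parallel gripper is mounted at the origin on the work surface. World frame = base frame: x ahead of the robot, y to its left, z up, the work surface at z = 0. Lengths are in m, angles in rad, forces in N, time in s.
With the tool pointing down it reaches from about 0.35 to 0.975 m from the base axis. Payload 4.9 kg.
Tool frame: the origin (TCP) lies on the centre line of the jaws, within the pads' length; the fingertips stand 8 mm ahead of it and the grasp point (between the pads) lies 11 mm behind it; z points along the fingers, y is the direction in which the jaws open and shut (so a half turn about z gives the same grasp; the last joint's range is limited). The gripper opens to 85 mm and grips with 20 to 120 N. Pads are 22 mm wide; open, the fingers measure 114 mm over their backs; the gripper's body (76 mm by 85 mm) begins 54 mm behind the grasp point. The pads swing forward as they close: fully open they stand 13 mm farther back than shut.
Start: joints at [-1.252, 0.053, 1.613, -0, 1.476, -0.119], TCP at [0.265, -0.566, 0.239] pointing down, gripper open.
Joint ranges: [-3.01, 3.01], [-1.01, 2.22], [0.06, 2.58], [-1.02, 4.17], [0.09, 2.62], [-3.14, 3.14]. Speed limits (rad/s): [2.57, 2.57, 3.14, 3.14, 3.14, 3.14].

### API

Orientations are given as a rotation vector (axis times angle).
In Python, from station import get_obs, get_image, calibration, finish_job gives the robot as it stands. The module is installed in compiled form; this text tells all that it offers.
- The arm moves only by the shell command python3 -m jog 'ROWS' [FORCE]. ROWS is JSON, a list of rows, each a list of 7 numbers: the shift along the tool's x, y, z in cm, then the turn, a rotation vector about the tool's x, y, z in rad, then the closure in counts, from 0 (fully open) to 255 (shut). In form: [[dx, dy, dz, ax, ay, az, jaw], ...]. A call has 1 to 8 rows; each row is the pose to reach, as a shift and turn from the pose measured when the call began, along the tool's axes at that moment; what a row does not reach only later rows make up. A row lasts 1/12 s, in which the tool goes at most 41.7 mm and 7.16 degrees, less where a joint would pass 70% of its speed; a pose out of reach is approached as far as the arm can. A call with a gripper value outside its range is refused whole. The fingers move at their own pace and stop on an object; FORCE is the grip in N (left out, the last holds). Time passes only in rows, so rows that repeat a pose let the fingers close. It gives the time, the measured TCP pose, the force and the opening at its end, in the units of the state.
- get_obs(): the state, without advancing time (a new reading comes with each control period).
- get_image(name): name is "side" or "top"; returns the picture (400x640x3 uint8, red, green, blue); there is no depth.
- calibration(name): a dict with "vfov" (degrees; the focal length in pixels is half the picture's height over the tangent of half this angle, whatever the lens; pixels are square), "cx", "cy" (the principal point, pixels), "dist_coeffs" ([k1, k2, p1, p2, k3] as OpenCV has them; the pictures are not rectified), "R" (3x3) and "t" (3): a world point X has camera coordinates R X + t. Camera axes: x right, y down, z forward; pixel columns grow to the right and rows downward; lengths in m; the calibration is good to about 2 mm. A picture is of the moment at which its call begins. calibration takes no time and is no camera call.
- finish_job(): hands the job in, once; it reports no verdict.
The state is a dict: "t": time; "q": joint angles; "dq": joint speeds; "effort": joint torques, N m; "tool_pos": TCP position; "tool_rot": TCP orientation; "contact_force": force on the tool from outside, world axes, zero at the start; "wrist_torque": the same for the moment, N m; "opening": finger opening in m.
Only numpy, scipy, OpenCV 4.12 (cv2) and the standard library are available. Lean on these libraries where they do the work, as an engineer would, in place of code of your own. Each camera call takes 0.05 s, during which the arm holds its last target. There are 200 camera calls.

## Working session

There is one attempt and no reset: what is moved stays moved. The work goes in short steps, Python scripts to look and compute and a shell command to move; the robot and the scene stay as the last step left them, time stands still between calls to the robot, and variables do not carry over. Pictures are saved under pics/ and viewed, about 8 in all and at most 12, crops included, and the job is handed in when it is done.

```bash
mkdir -p pics
python3 - <<'E'
from station import *
import cv2
for n in("top","side"):
    cv2.imwrite(f"pics/{n}0.png",get_image(n)[:,:,::-1]); c=calibration(n); print(n,c)
o=get_obs();print(o["t"],o["tool_pos"],o["tool_rot"],o["opening"],o["contact_force"])
E
```

```text
top {'vfov': 48.51797421101511, 'cx': 325.2559352977453, 'cy': 194.82091817370554, 'dist_coeffs': array([0.00409279, 0.        , 0.        , 0.        , 0.        ]), 'R': array([[-0.01362768, -0.99944426, -0.03042133],
       [-0.98230526,  0.01906505, -0.18631397],
       [ 0.18679041,  0.027344  , -0.98201917]]), 't': array([0.02624905, 0.51015615, 0.94211635])}
side {'vfov': 42.01590526266063, 'cx': 318.82503025732956, 'cy': 192.30352021886648, 'dist_coeffs': array([-0.0816956,  0.       ,  0.       ,  0.       ,  0.       ]), 'R': array([[-0.960852  , -0.27703769,  0.00368154],
       [-0.1762471 ,  0.60091866, -0.77963692],
       [ 0.21377651, -0.74976455, -0.62622098]]), 't': array([0.51122631, 0.13847501, 1.25505358])}
0.1 [ 0.26477206 -0.56553548  0.23817917] [-3.06478166e+00 -6.81781865e-01  3.28859110e-04] 0.08548225224350367 [ 0.48252732  0.22455331 -0.2824751 ]
```

View pics/top0.png

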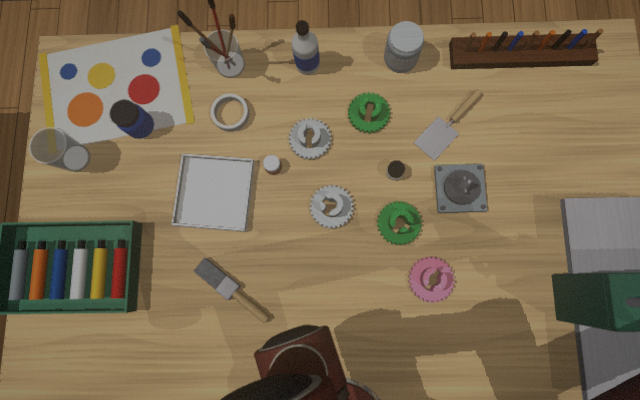

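View pics/side0.png

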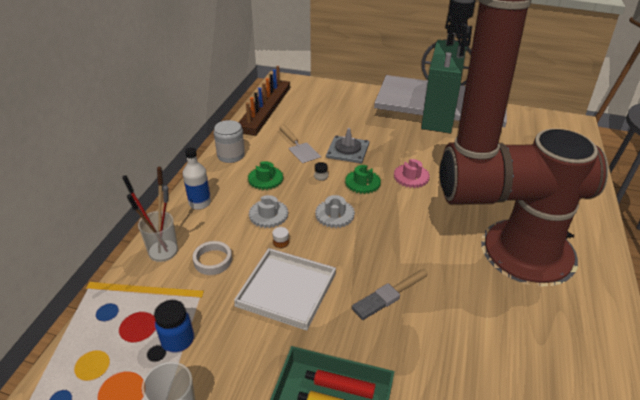

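The two aluminium gears are at about (310,139) and (332,207) in the top picture. The spindle is at (461,188) and the tray at (214,193). The green and pink gears are look-alikes. Next I rectify patches to get the poses.

```bash
cat > h.py <<'E'
import numpy as np,cv2
from station import *
def cam(n):
    c=calibration(n);f=200/np.tan(np.radians(c["vfov"]/2))
    return np.array([[f,0,c["cx"]],[0,f,c["cy"]],[0,0,1]]),c["dist_coeffs"],c["R"],c["t"]
def proj(n,P):
    K,d,R,t=cam(n);return cv2.projectPoints(np.float64(P).reshape(-1,1,3),cv2.Rodrigues(R)[0],t,K,d)[0].reshape(-1,2)
def ray(n,uv,z):
    K,d,R,t=cam(n);p=cv2.undistortPoints(np.float64(uv).reshape(-1,1,2),K,d).reshape(-1,2)
    v=np.c_[p,np.ones(len(p))]@R;c=-R.T@t;return c+v*((z-c[2])/v[:,2])[:,None]
def ortho(n,img,xy,z,h=.065,s=4):
    # image up=+x, left=+y ; s px/mm
    N=int(2*h*1000*s);i,j=np.mgrid[:N,:N]
    P=np.stack([xy[0]+h-i/s/1000,xy[1]+h-j/s/1000,np.full(i.shape,z)],-1)
    m=proj(n,P).reshape(N,N,2).astype(np.float32)
    return cv2.remap(img,m[...,0],m[...,1],cv2.INTER_CUBIC)
E
python3 - <<'E'
from h import *
T=cv2.imread("pics/top0.png");S=cv2.imread("pics/side0.png")
# gear discs: bright low-saturation, near seeds -> tooth outline ellipse
G={}
for k,uv in dict(g1=(310,139),g2=(332,207),sp=(461,188),tray=(214,193)).items():
    G[k]=ray("top",[uv],.012 if k[0]=="g" else .02)[0]
print({k:v.round(4) for k,v in G.items()}); print({k:proj("side",v).round() for k,v in G.items()})
rows=[]
for n,I in(("top",T),("side",S)):
    r=[]
    for k,z in(("g1",.046),("g2",.046),("sp",.05)):
        a=ortho(n,I,G[k][:2],z,.065,2)
        for q in range(0,261,40): a[q,::4]=(0,0,255); a[::4,q]=(0,0,255)
        r.append(a)
    rows.append(np.hstack(r))
cv2.imwrite("pics/o.png",np.vstack(rows))
# tray corners outline
g=cv2.cvtColor(T,cv2.COLOR_BGR2HSV);m=((g[...,1]<45)&(g[...,2]>120)).astype(np.uint8)
n,l,st,ce=cv2.connectedComponentsWithStats(m)
for i in range(1,n):
    if st[i,4]>300: 
        c=cv2.findContours((l==i).astype(np.uint8),0,2)[0][0];print(st[i],ce[i].round(1),cv2.minAreaRect(c))
E
```

```text
{'g1': array([0.653 , 0.0532, 0.012 ]), 'g2': array([0.4886, 0.0037, 0.012 ]), 'sp': array([ 0.5257, -0.2913,  0.02  ]), 'tray': array([0.5252, 0.2763, 0.02  ])}
{'g1': array([[268., 210.]]), 'g2': array([[335., 210.]]), 'sp': array([[348., 144.]]), 'tray': array([[287., 281.]])}
[389  21  35  31 819] [405.9  35.9] ((406.00006103515625, 36.00001525878906), (31.11269760131836, 31.11269760131836), 45.0)
[  47   28  139  116 8062] [115.8  82.9] ((114.1297607421875, 88.72296142578125), (96.67431640625, 133.75320434570312), 78.2317123413086)
[217  52  26  24 356] [230.3  64.5] ((229.89999389648438, 63.70000457763672), (22.76839828491211, 24.66576385498047), 71.56504821777344)
[211  94  37  35 358] [228.9 110.9] ((229.0, 111.0), (34.0, 36.0), 90.0)
[ 414  116   45   44 1002] [436.  137.8] ((436.7398681640625, 136.95726013183594), (27.24399185180664, 39.96435546875), 43.02506637573242)
[289 118  42  40 906] [307.4 137.6] ((309.5, 137.5), (39.0, 41.0), 90.0)
[ 64 147  23  22 404] [ 75.3 157.5] ((75.0, 157.5), (21.0, 22.0), 90.0)
[ 171  154   82   77 5033] [213.4 192.5] ((211.65245056152344, 191.6280517578125), (73.87869262695312, 74.8725814819336), 6.34019136428833)
[ 310  185   44   43 1056] [329.7 205.9] ((331.5, 206.0), (42.0, 43.0), 90.0)
[ 564  197   76   76 4279] [601.6 227. ] ((602.3748168945312, 234.2410888671875), (74.28846740722656, 75.0025405883789), 88.63607025146484)
[ 70 249  14  51 500] [ 76.4 273.6] ((76.49999237060547, 273.9999694824219), (10.049468040466309, 50.790557861328125), 5.19442892074585)
[588 368  52  31 363] [610.6 383.3] ((613.0800170898438, 381.2437744140625), (8.436491012573242, 58.21178436279297), 62.35402297973633)
```

View pics/o.png

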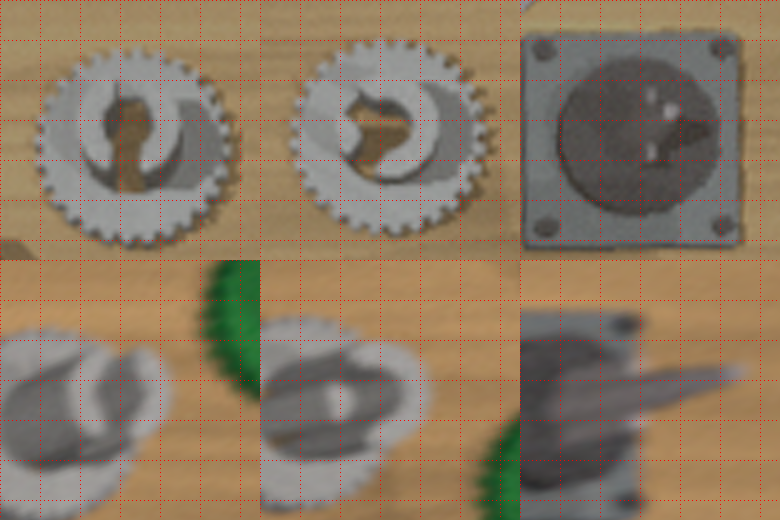

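Gear 1 (310,139) has hub gaps at the top and bottom, so it is the opposite-keyway gear. Gear 2 (332,207) has gaps up-left and down-left, so it is the corner gear. The keys on the spindle need a closer look and I need precise centres.

```bash
cat > fit.py <<'E'
from h import *
def disc(n,I,xy,z,r,kind):
    a=ortho(n,I,xy,z,.065,4);hs=cv2.cvtColor(a,cv2.COLOR_BGR2HSV)
    m=(hs[...,1]<70) if kind=="gear" else (hs[...,2]<92)
    m=cv2.morphologyEx(m.astype(np.uint8),cv2.MORPH_OPEN,np.ones((9,9)))
    _,l,st,ce=cv2.connectedComponentsWithStats(m);i=1+st[1:,4].argmax()
    c=max(cv2.findContours((l==i).astype(np.uint8),0,2)[0],key=cv2.contourArea)
    (u,v),R=cv2.minEnclosingCircle(c);e=cv2.fitEllipse(cv2.convexHull(c))
    f=lambda u,v:(np.array([xy[0]+.065-v/4000,xy[1]+.065-u/4000])).round(4)
    return f(u,v),R/4,f(*e[0]),np.array(e[1])/8
E
python3 - <<'E'
from fit import *
T=cv2.imread("pics/top0.png");S=cv2.imread("pics/side0.png")
for k,xy,z,kd in(("g1",(.653,.053),.012,"gear"),("g2",(.489,.004),.012,"gear"),("sp",(.526,-.291),.024,"sp")):
    for n,I in(("top",T),("side",S)): print(k,n,*disc(n,I,xy,z,0,kd))
print("tip side",ray("side",[[348,128]],.082))
def z(I,u,v,h,s): return cv2.resize(I[v-h:v+h,u-h:u+h],None,fx=s,fy=s,interpolation=cv2.INTER_CUBIC)
def br(a):return cv2.convertScaleAbs(a,alpha=1.6)
A=np.hstack([br(z(T,461,188,28,7)),br(z(S,348,144,28,7))])
B=np.hstack([z(T,332,207,28,7)*1,z(T,310,139,28,7)])
cv2.imwrite("pics/z.png",np.vstack([A,B])[:,:])
E
python3 -c "
import cv2;a=cv2.imread('pics/z.png');print(a.shape);cv2.imwrite('pics/z.png',cv2.resize(a,(600,600)))"
```

```text
g1 top [0.6559 0.0539] 52.740814208984375 [0.6558 0.0543] [51.68989563 52.60210037]
g1 side [0.6532 0.0546] 65.39764404296875 [0.6525 0.0571] [50.51779175 65.74114227]
g2 top [0.4908 0.0058] 52.297115325927734 [0.491  0.0054] [51.69822311 51.99171066]
g2 side [0.4861 0.0058] 65.24630737304688 [0.4874 0.0084] [50.63401031 65.87779236]
sp top [ 0.5268 -0.2921] 43.034793853759766 [ 0.5271 -0.292 ] [41.15698242 42.84923935]
sp side [ 0.5238 -0.2772] 47.067928314208984 [ 0.5225 -0.2784] [41.97396851 47.84996414]
tip side [[ 0.52516616 -0.28475542  0.082     ]]
(784, 784, 3)
```

View pics/z.png

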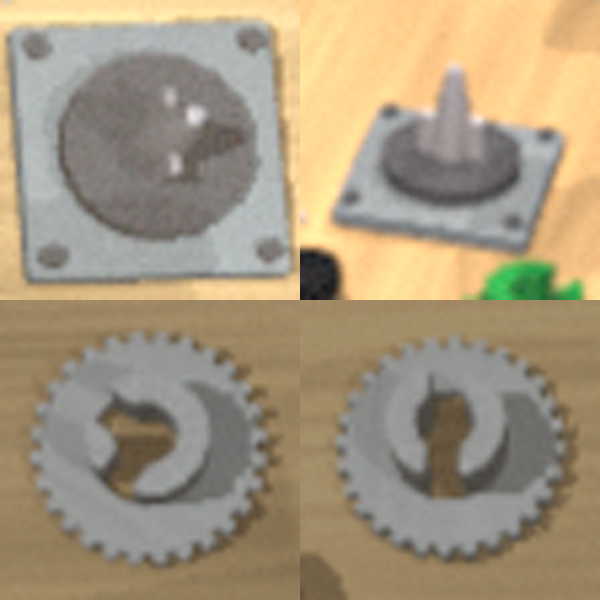

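```bash
cat > sil.py <<'E'
from h import *
from scipy.optimize import minimize
A=np.linspace(0,2*np.pi,72,endpoint=False)
circ=lambda r,z:np.c_[r*np.cos(A),r*np.sin(A),np.full(72,z)]
GEAR=[np.r_[circ(.0495,0),circ(.0495,.012)],np.r_[circ(.026,.012),circ(.026,.046)]]
sq=lambda h,z:np.array([[a*h,b*h,z] for a in(-1,1) for b in(-1,1)])
TH=.010
def render(n,parts,x,y,w,S=4):
    c,s=np.cos(w),np.sin(w);R=np.array([[c,-s,0],[s,c,0],[0,0,1]])
    m=np.zeros((400*S,640*S),np.uint8)
    for p in parts:
        q=((proj(n,p@R.T+[x,y,0])+.5)*S).round().astype(np.int32);cv2.fillConvexPoly(m,cv2.convexHull(q),255)
    return cv2.resize(m,(640,400),interpolation=cv2.INTER_AREA)/255.
def mask(I,uv,r,sat):
    h=cv2.cvtColor(cv2.GaussianBlur(I,(3,3),0),cv2.COLOR_BGR2HSV);m=(h[...,1]<sat).astype(np.uint8)
    w=np.zeros_like(m);cv2.circle(w,tuple(int(v) for v in uv),r,1,-1)
    return m*w,w
def fit(views,parts,p0):
    cost=lambda p:sum((abs(render(n,parts,p[0],p[1],p[2] if len(p)>2 else 0)-m)*w).sum() for n,m,w in views)
    st=np.array([.004,.004,.1][:len(p0)]);s=np.vstack([p0]+[np.array(p0)+np.eye(len(p0))[i]*st for i in range(len(p0))])
    r=minimize(cost,p0,method="Nelder-Mead",options=dict(initial_simplex=s,xatol=1e-4,fatol=.1));return r.x,r.fun
E
cat > m1.py <<'E'
from sil import *
T=cv2.imread("pics/top0.png");S=cv2.imread("pics/side0.png")
for k,p0,ut,us in(("g1",(.655,.054),(310,139),(268,210)),("g2",(.490,.005),(332,207),(335,210))):
    vt=("top",)+mask(T,ut,28,75);vs=("side",)+mask(S,us,24,75)
    for nm,V in(("top",[vt]),("side",[vs]),("both",[vt,vs])):
        p,f=fit(V,GEAR,p0);print(k,nm,p.round(4),round(f,1))
    x,y=p;g=cv2.cvtColor(T,cv2.COLOR_BGR2GRAY)
    d=np.arange(0,360,10);a=np.radians(d)
    for r in(.017,.020,.023):
        q=proj("top",np.c_[x+r*np.cos(a),y+r*np.sin(a),np.full(36,.046)]).astype(np.float32)
        print(r,*cv2.remap(g,q[:,:1],q[:,1:],1).ravel())
vt=("top",)+mask(T,(461,188),45,75);vs=("side",)+mask(S,(348,148),30,75)
for th in(.006,.010,.014):
    P=[np.r_[sq(.056,0),sq(.056,th)]]
    for V in([vt],):
        p,f=fit(V,P,(.526,-.292,.05));print("sp",th,p.round(4),round(f,1))
# tray: outside 170, h 22
vt=("top",)+mask(T,(214,193),57,75)
vt[1][:]=cv2.morphologyEx(vt[1],cv2.MORPH_OPEN,np.ones((5,5),np.uint8))
p,f=fit([vt],[np.r_[sq(.085,0),sq(.085,.022)]],(.525,.276,.05));print("tray",p.round(4),round(f,1))
print("keys",ray("top",[[464.7,178.1],[466,190.4]],.049).round(4),"tip",ray("top",[[469.4,181.5]],.080).round(4))
E
python3 m1.py
```

```text
g1 top [0.6575 0.0549] 151.6
g1 side [0.6529 0.0568] 96.2
g1 both [0.6559 0.0554] 310.7
0.017 136 126 121 147 150 151 151 152 152 153 153 155 150 155 153 135 96 92 90 91 105 137 149 152 151 150 150 150 152 156 148 148 144 137 136 136
0.02 140 126 144 155 152 154 153 152 154 154 154 153 155 156 152 149 104 88 87 89 118 154 152 154 153 151 152 152 152 154 151 155 154 152 146 147
0.023 148 140 151 153 150 152 153 153 154 154 150 150 144 148 142 141 99 81 86 86 130 153 149 153 153 152 153 155 154 156 155 156 152 155 151 150
g2 top [0.4914 0.0059] 179.5
g2 side [0.4878 0.0075] 33.6
g2 both [0.4901 0.0063] 262.2
0.017 147 152 146 105 81 85 91 102 136 157 157 151 125 78 79 85 87 113 148 154 155 155 158 154 153 154 157 154 155 153 155 157 157 152 154 147
0.02 154 158 156 127 99 109 103 100 151 159 156 152 145 83 82 88 100 138 156 156 155 156 159 155 157 155 156 156 155 154 156 156 155 155 155 153
0.023 155 159 153 142 134 148 148 146 156 157 149 152 144 87 77 103 119 132 148 154 152 155 154 151 155 154 155 157 156 155 155 157 156 157 156 154
sp 0.006 [ 0.5308 -0.2942  0.    ] 172.2
sp 0.01 [ 0.5304 -0.2932  0.0097] 151.0
sp 0.014 [ 0.5298 -0.2924  0.0111] 152.7
tray [ 0.5298  0.281  -0.1003] 120.7
keys [[ 0.5422 -0.2929  0.049 ]
 [ 0.5143 -0.2937  0.049 ]] tip [[ 0.5276 -0.2933  0.08  ]]
```

```bash
cat > go.py <<'E'
import sys,numpy as np
from scipy.spatial.transform import Rotation as R
from station import get_obs
def rel(x,y,z,yaw=0):
    o=get_obs();r=R.from_rotvec(o["tool_rot"])
    g=R.from_euler("z",yaw,degrees=True)*R.from_euler("x",180,degrees=True)
    print("t",round(o["t"],2),"pos",o["tool_pos"].round(4),"F",o["contact_force"].round(1),"op",round(o["opening"],4))
    print("cm",(r.inv().apply(np.array([x,y,z])-o["tool_pos"])*100).round(2),"turn",(r.inv()*g).as_rotvec().round(3))
if __name__=="__main__": rel(*map(float,sys.argv[1:]))
E
python3 go.py .6565 .055 .15
```

```text
t 0.1 pos [ 0.2648 -0.5655  0.2382] F [ 0.5  0.2 -0.3] op 0.0855
cm [ 61.78 -39.58   8.91] turn [-0.002  0.     0.438]
```

```bash
python3 -m jog '[[61.8,-39.6,8.9,0,0,0.438,0],[61.8,-39.6,8.9,0,0,0.438,0],[61.8,-39.6,8.9,0,0,0.438,0],[61.8,-39.6,8.9,0,0,0.438,0],[61.8,-39.6,8.9,0,0,0.438,0],[61.8,-39.6,8.9,0,0,0.438,0],[61.8,-39.6,8.9,0,0,0.438,0],[61.8,-39.6,8.9,0,0,0.438,0]]' 40; python3 go.py .6565 .055 .15
```

```text
t: 0.77
tool_pos: [0.4414, -0.2847, 0.1985]
tool_rot: [-3.14, 0.001, 0.001]
contact_force: [-0.3, -0.5, 0.1]
opening: 0.0856
t 0.77 pos [ 0.4414 -0.2847  0.1985] F [-0.3 -0.5  0.1] op 0.0856
cm [ 21.49 -33.97   4.91] turn [-0.002  0.001 -0.001]
```

```bash
python3 -m jog '[[21.5,-34,4.9,0,0,0,0],[21.5,-34,4.9,0,0,0,0],[21.5,-34,4.9,0,0,0,0],[21.5,-34,4.9,0,0,0,0],[21.5,-34,4.9,0,0,0,0],[21.5,-34,4.9,0,0,0,0],[21.5,-34,4.9,0,0,0,0],[21.5,-34,4.9,0,0,0,0]]'; python3 go.py .6565 .055 .08
```

```text
t: 1.43
tool_pos: [0.6179, -0.0047, 0.1582]
tool_rot: [-3.14, 0.0, 0.002]
contact_force: [0.4, -0.5, 0.1]
opening: 0.0855
t 1.43 pos [ 0.6179 -0.0047  0.1582] F [ 0.4 -0.5  0.1] op 0.0855
cm [ 3.88 -5.96  7.83] turn [-0.002  0.002 -0.   ]
```

```bash
python3 -m jog '[[3.9,-6,4,0,0,0,0],[3.9,-6,5,0,0,0,0],[3.9,-6,6,0,0,0,0],[3.9,-6,8,0,0,0,0],[3.9,-6,10,0,0,0,0],[3.9,-6,11,0,0,0,0],[3.9,-6,11.5,0,0,0,0],[3.9,-6,11.5,0,0,0,0]]'; python3 go.py .6565 .055 .027
python3 -c "
from station import *;import cv2
for n,(u,v) in dict(top=(310,139),side=(268,200)).items():
    a=get_image(n)[:,:,::-1];cv2.imwrite(f'pics/{n}1.png',a)
a=[cv2.imread(f'pics/{n}1.png')[v-60:v+60,u-60:u+60] for n,u,v in(('top',310,139),('side',268,200))]
cv2.imwrite('pics/c1.png',cv2.resize(cv2.hconcat(a),(800,400),interpolation=cv2.INTER_CUBIC))"
```

```text
t: 2.1
tool_pos: [0.6555, 0.0551, 0.0417]
tool_rot: [-3.14, 0.001, 0.007]
contact_force: [-0.1, -0.1, -0.2]
opening: 0.0853
t 2.1 pos [0.6555 0.0551 0.0417] F [-0.1 -0.1 -0.2] op 0.0853
cm [0.11 0.01 1.47] turn [-0.002  0.004 -0.001]
```

View pics/c1.png

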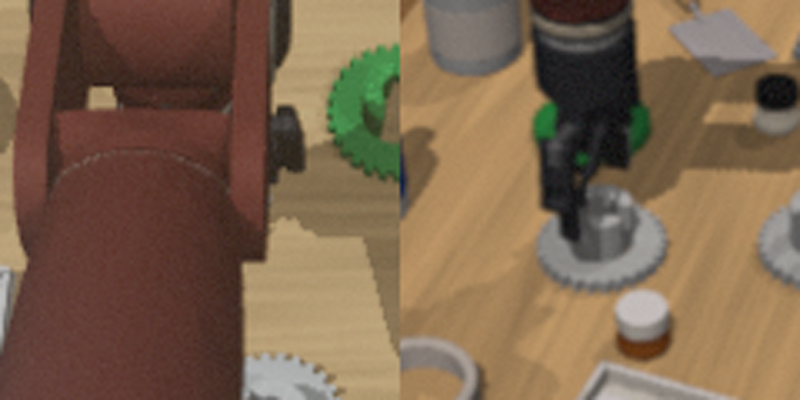

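The fingers straddle the hub: finger at (570,200), hub at (605,225) in the crop. I lower and close.

```bash
python3 -m jog '[[0.1,0,0.8,0,0,0,0],[0.1,0,1.5,0,0,0,0],[0.1,0,1.5,0,0,0,0],[0.1,0,1.5,0,0,0,255],[0.1,0,1.5,0,0,0,255],[0.1,0,1.5,0,0,0,255],[0.1,0,1.5,0,0,0,255],[0.1,0,1.5,0,0,0,255]]' 60;python3 -m jog '[[0,0,0,0,0,0,255],[0,0,0,0,0,0,255],[0,0,-1,0,0,0,255],[0,0,-2,0,0,0,255],[0,0,-4,0,0,0,255],[0,0,-7,0,0,0,255],[0,0,-9,0,0,0,255],[0,0,-9,0,0,0,255]]'; python3 go.py .528 -.293 .16
```

```text
t: 2.87
tool_pos: [0.6589, 0.0552, 0.0302]
tool_rot: [-3.14, 0.001, -0.002]
contact_force: [-0.1, -0.1, 3.0]
opening: 0.0503
t: 3.53
tool_pos: [0.6625, 0.0549, 0.1274]
tool_rot: [-3.14, 0.001, -0.02]
contact_force: [1.2, 0.4, -1.3]
opening: 0.0503
t 3.53 pos [0.6625 0.0549 0.1274] F [ 1.2  0.4 -1.3] op 0.0503
cm [-13.38  34.8   -3.49] turn [-0.002 -0.013 -0.001]
```

```bash
python3 -m jog '[[0,0,-3.5,0,-0.013,0,255],[-13.3,34.8,-3.5,0,-0.013,0,255],[-13.3,34.8,-3.5,0,-0.013,0,255],[-13.3,34.8,-3.5,0,-0.013,0,255],[-13.3,34.8,-3.5,0,-0.013,0,255],[-13.3,34.8,-3.5,0,-0.013,0,255],[-13.3,34.8,-3.5,0,-0.013,0,255],[-13.3,34.8,-3.5,0,-0.013,0,255]]'; python3 go.py .529 -.293 .16
```

```text
t: 4.2
tool_pos: [0.556, -0.2187, 0.1591]
tool_rot: [-3.139, 0.001, 0.003]
contact_force: [1.2, -1.3, -2.9]
opening: 0.0499
t 4.2 pos [ 0.556  -0.2187  0.1591] F [ 1.2 -1.3 -2.9] op 0.0499
cm [-2.69  7.43 -0.1 ] turn [-0.003  0.002 -0.   ]
```

Gear held (−2.9 N of weight). I move over the spindle and look from the side.

```bash
python3 -m jog '[[-2.7,7.4,0,0,0,0,255],[-2.7,7.4,0,0,0,0,255],[-2.7,7.4,0,0,0,0,255],[-2.7,7.4,0,0,0,0,255],[-2.7,7.4,0,0,0,0,255]]'; python3 go.py .528 -.293 .12
python3 - <<'E'
from h import *
for n in("top","side"):cv2.imwrite(f"pics/{n}2.png",get_image(n)[:,:,::-1])
S=cv2.imread("pics/side2.png");o=get_obs()["tool_pos"]
u=proj("side",[o+[0,0,-.03],[.528,-.293,.082],[.528,-.293,.024]]);print(u.round(1),proj("top",[o]).round())
T=cv2.imread("pics/top2.png")
c=lambda I,u,v:cv2.resize(I[max(v-50,0):max(v-50,0)+100,u-50:u+50],(400,400),interpolation=2)
cv2.imwrite("pics/c2.png",np.hstack([c(T,455,188),c(S,348,118)]))
E
```

```text
t: 4.62
tool_pos: [0.5284, -0.2923, 0.1578]
tool_rot: [-3.137, 0.002, 0.005]
contact_force: [-0.4, 0.5, -2.6]
opening: 0.0504
t 4.62 pos [ 0.5284 -0.2923  0.1578] F [-0.4  0.5 -2.6] op 0.0504
cm [-0.03  0.09  3.78] turn [-0.004  0.003 -0.001]
[[347.8 113. ]
 [347.7 126.4]
 [347.  142.9]] [[480. 172.]]
```

View pics/c2.png

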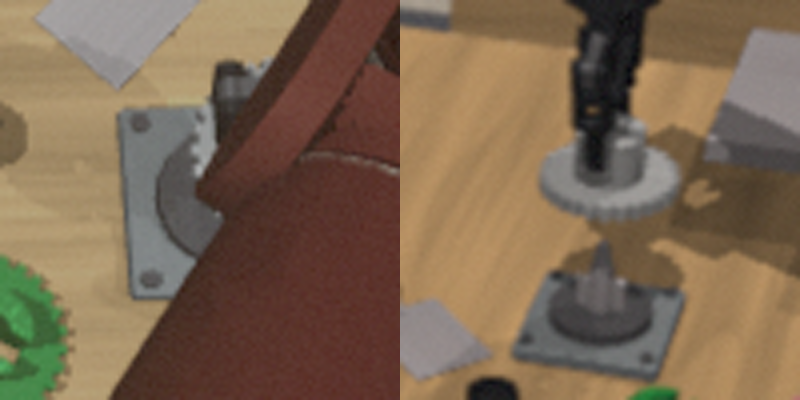

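```bash
cat > m2.py <<'E'
from sil import *
import sys
def held(S,x,y,z0):
    D=[GEAR[0]+[0,0,z0]]
    u=proj("side",[[x,y,z0+.006]])[0]
    h=cv2.cvtColor(cv2.GaussianBlur(S,(3,3),0),cv2.COLOR_BGR2HSV)
    m=((h[...,1]<75)&(h[...,2]>70)).astype(np.uint8)
    w=np.zeros_like(m);cv2.ellipse(w,(int(u[0]),int(u[1]+4)),(30,20),0,0,360,1,-1)
    w[:int(u[1])-3, int(u[0])-12:int(u[0])+12]=0   # hub/fingers
    return [("side",m,w)],D
if __name__=="__main__":
    S=cv2.imread("pics/side2.png")
    V,D=held(S,.528,-.293,.128);print("held",fit(V,D,(.526,-.291)))
    S0=cv2.imread("pics/side0.png")
    vs=("side",)+mask(S0,(348,152),27,75)
    SP=[np.r_[sq(.056,0),sq(.056,.01)],np.r_[circ(.04,.01),circ(.04,.024)],np.r_[circ(.010,.024),circ(.010,.054)],np.r_[circ(.010,.054),circ(.004,.082)]]
    print("spindle side",fit([vs],SP,(.526,-.291,0)))
    vt=("top",)+mask(cv2.imread("pics/top0.png"),(461,188),45,75)
    print("spindle top",fit([vt],SP,(.528,-.293,0)))
E
python3 m2.py
```

```text
held (array([ 0.52235937, -0.28908594]), np.float64(83.78039215686275))
spindle side (array([ 0.52557839, -0.29118836,  0.01949907]), np.float64(57.925490196078435))
spindle top (array([ 0.53015043, -0.29302644,  0.01353895]), np.float64(149.63921568627453))
```

```bash
python3 go.py .531 -.2928 .100; python3 -m jog '[[0.3,0.05,0,0,0,0,255],[0.3,0.05,0,0,0,0,255],[0.3,0.05,1,0,0,0,255],[0.3,0.05,2.5,0,0,0,255],[0.3,0.05,4,0,0,0,255],[0.3,0.05,5,0,0,0,255],[0.3,0.05,5.5,0,0,0,255],[0.3,0.05,5.5,0,0,0,255]]'; python3 go.py .531 -.2928 .085
```

```text
t 4.72 pos [ 0.5291 -0.2914  0.1582] F [ 0.3  0.  -3.9] op 0.0499
cm [0.21 0.16 5.82] turn [-0.004  0.003  0.001]
t: 5.38
tool_pos: [0.531, -0.2908, 0.1011]
tool_rot: [-3.136, -0.002, 0.009]
contact_force: [-0.1, -0.5, -3.0]
opening: 0.0497
t 5.38 pos [ 0.531  -0.2908  0.1011] F [-0.1 -0.5 -3. ] op 0.0497
cm [0.01 0.21 1.61] turn [-0.005  0.006  0.001]
```

```bash
python3 -m jog '[[0,0.15,0.2,0,0,0,255],[0,0.2,0.6,-0.005,0.005,0,255],[0,0.2,1,-0.005,0.005,0,255],[0,0.2,1.3,-0.005,0.005,0,255],[0,0.2,1.4,-0.005,0.005,0,255],[0,0.2,1.4,-0.005,0.005,0,255]]'; python3 go.py .531 -.2928 .07
python3 - <<'E'
from m2 import *
S=get_image("side")[:,:,::-1].copy();cv2.imwrite("pics/side3.png",S);z=get_obs()["tool_pos"][2]-.030
V,D=held(S,.528,-.293,z);print("held",fit(V,D,(.526,-.291)))
u=proj("side",[[.5256,-.2912,z]])[0].astype(int)
cv2.imwrite("pics/c3.png",cv2.resize(S[u[1]-40:u[1]+40,u[0]-40:u[0]+40],(560,560),interpolation=2))
E
```

```text
t: 5.88
tool_pos: [0.5307, -0.2926, 0.0867]
tool_rot: [-3.141, -0.002, 0.002]
contact_force: [-0.1, -0.4, -3.6]
opening: 0.0502
t 5.88 pos [ 0.5307 -0.2926  0.0867] F [-0.1 -0.4 -3.6] op 0.0502
cm [0.03 0.02 1.67] turn [-0.001  0.001  0.001]
held (array([ 0.52434595, -0.28766943]), np.float64(268.14509803921567))
```

View pics/c3.png

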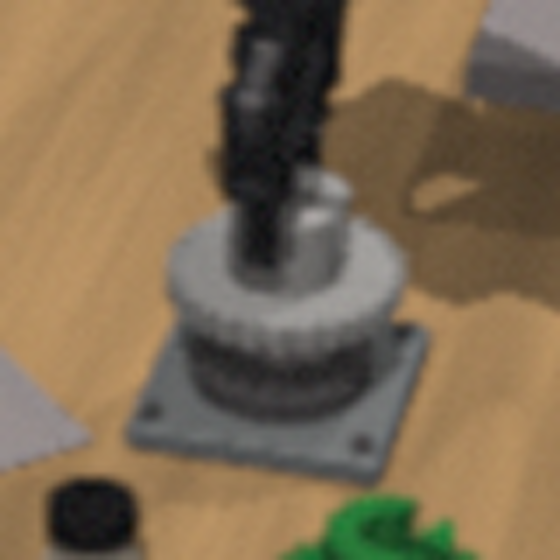

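The gear is level over the spindle: disc centre (287,285), shoulder (282,375). There is no contact yet, so I go on slowly past the key tops.

```bash
python3 -m jog '[[0.08,0,0.3,0,0,0,255],[0.08,0,0.6,0,0,0,255],[0.08,0,0.9,0,0,0,255],[0.08,0,1.2,0,0,0,255],[0.08,0,1.4,0,0,0,255],[0.08,0,1.5,0,0,0,255]]'; python3 go.py .531 -.2928 .058
```

```text
t: 6.43
tool_pos: [0.5314, -0.2925, 0.0713]
tool_rot: [-3.14, -0.002, 0.002]
contact_force: [0.4, -0.3, -3.5]
opening: 0.0503
t 6.43 pos [ 0.5314 -0.2925  0.0713] F [ 0.4 -0.3 -3.5] op 0.0503
cm [-0.04  0.03  1.33] turn [-0.001  0.002  0.001]
```

Past the key tops without force. Now down to the shoulder.

```bash
python3 -m jog '[[0,0,0.3,0,0,0,255],[0,0,0.6,0,0,0,255],[0,0,0.9,0,0,0,255],[0,0,1.2,0,0,0,255],[0,0,1.4,0,0,0,255],[0,0,1.45,0,0,0,255],[0,0,1.45,0,0,0,255]]'; python3 go.py .531 -.2928 .054
```

```text
t: 7.02
tool_pos: [0.5312, -0.2924, 0.0565]
tool_rot: [-3.14, -0.002, 0.003]
contact_force: [-0.1, -0.3, -2.9]
opening: 0.0503
t 7.02 pos [ 0.5312 -0.2924  0.0565] F [-0.1 -0.3 -2.9] op 0.0503
cm [-0.02  0.04  0.25] turn [-0.001  0.002  0.001]
```

```bash
python3 -m jog '[[0,0,0.05,0,0,0,255],[0,0,0.1,0,0,0,255],[0,0,0.15,0,0,0,255],[0,0,0.2,0,0,0,255],[0,0,0.2,0,0,0,255]]'; python3 -m jog '[[0,0,0.05,0,0,0,255],[0,0,0.1,0,0,0,255],[0,0,0.1,0,0,0,255]]'
```

```text
t: 7.43
tool_pos: [0.5312, -0.2923, 0.0545]
tool_rot: [-3.14, -0.002, 0.003]
contact_force: [0.2, -0.0, -2.5]
opening: 0.05
t: 7.68
tool_pos: [0.5312, -0.2924, 0.0542]
tool_rot: [-3.14, -0.002, 0.003]
contact_force: [-2.5, 1.0, 2.5]
opening: 0.05
```

Shoulder contact came at z 0.0542, as expected. I release and rise.

```bash
python3 -m jog '[[0,0,0,0,0,0,150],[0,0,0,0,0,0,100],[0,0,0,0,0,0,50],[0,0,0,0,0,0,0],[0,0,0,0,0,0,0],[0,0,0,0,0,0,0],[0,0,-0.5,0,0,0,0],[0,0,-2,0,0,0,0]]'; python3 -m jog '[[0,0,-3,0,0,0,0],[0,0,-6,0,0,0,0],[0,0,-10,0,0,0,0],[0,0,-10,0,0,0,0]]';python3 go.py .492 .006 .14
python3 - <<'E'
from m2 import *
S=get_image("side")[:,:,::-1].copy();cv2.imwrite("pics/side4.png",S)
cv2.imwrite("pics/c4.png",cv2.resize(S[105:185,308:388],(560,560),interpolation=2))
E
```

```text
t: 8.35
tool_pos: [0.5298, -0.2914, 0.0721]
tool_rot: [-3.137, -0.002, 0.009]
contact_force: [-0.6, -0.1, -0.6]
opening: 0.0855
t: 8.68
tool_pos: [0.5345, -0.2947, 0.1825]
tool_rot: [3.137, 0.002, 0.011]
contact_force: [0.6, -1.9, 2.2]
opening: 0.0854
t 8.68 pos [ 0.5345 -0.2947  0.1825] F [ 0.6 -1.9  2.2] op 0.0854
cm [ -4.23 -30.09   4.07] turn [ 0.005 -0.007  0.002]
```

View pics/c4.png

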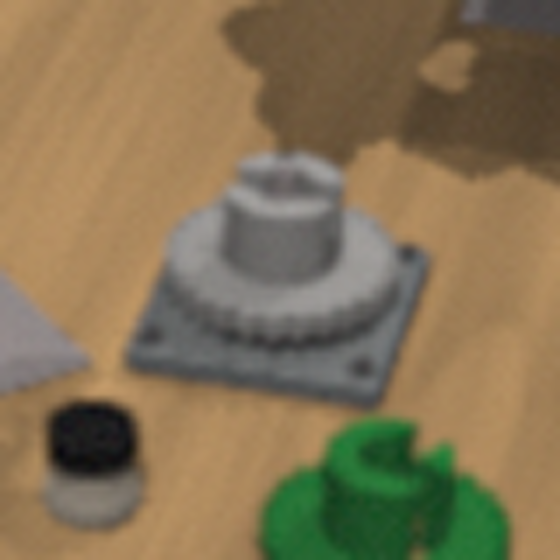

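The gear (hub at (282,210)) sits level on the spindle shoulder. Next is the corner gear.

```bash
python3 go.py .492 .006 .14 8; python3 -m jog '[[-4.2,-30.1,4,0.005,-0.007,-0.14,0],[-4.2,-30.1,4,0.005,-0.007,-0.14,0],[-4.2,-30.1,4,0.005,-0.007,-0.14,0],[-4.2,-30.1,4,0.005,-0.007,-0.14,0],[-4.2,-30.1,4,0.005,-0.007,-0.14,0],[-4.2,-30.1,4,0.005,-0.007,-0.14,0],[-4.2,-30.1,4,0.005,-0.007,-0.14,0],[-4.2,-30.1,4,0.005,-0.007,-0.14,0]]'; python3 go.py .492 .006 .06 8
```

```text
t 8.73 pos [ 0.5334 -0.294   0.1792] F [-0.3 -1.1  0.2] op 0.0851
cm [ -4.11 -30.01   3.82] turn [ 0.003 -0.003 -0.138]
t: 9.4
tool_pos: [0.4888, 0.0113, 0.1364]
tool_rot: [-3.129, -0.228, 0.01]
contact_force: [0.3, 0.3, -0.6]
opening: 0.0855
t 9.4 pos [0.4888 0.0113 0.1364] F [ 0.3  0.3 -0.6] op 0.0855
cm [0.28 0.61 7.63] turn [-0.005  0.006  0.006]
```

```bash
python3 -m jog '[[0.3,0.6,2,0,0,0,0],[0.3,0.6,4,0,0,0,0],[0.3,0.6,6,0,0,0,0],[0.3,0.6,8,0,0,0,0],[0.3,0.6,9,0,0,0,0],[0.3,0.6,9,0,0,0,0]]'; python3 go.py .492 .006 .029 8
```

```text
t: 9.9
tool_pos: [0.4896, 0.0062, 0.0432]
tool_rot: [-3.128, -0.228, 0.02]
contact_force: [0.2, -0.8, 0.5]
opening: 0.0856
t 9.9 pos [0.4896 0.0062 0.0432] F [ 0.2 -0.8  0.5] op 0.0856
cm [0.25 0.06 1.42] turn [-0.006  0.012  0.006]
```

```bash
python3 -m jog '[[0.2,0.05,0.8,0,0.01,0,0],[0.2,0.05,1.4,0,0.01,0,0],[0.2,0.05,1.4,0,0.01,0,0],[0.2,0.05,1.4,0,0.01,0,255],[0.2,0.05,1.4,0,0.01,0,255],[0.2,0.05,1.4,0,0.01,0,255],[0.2,0.05,1.4,0,0.01,0,255],[0.2,0.05,1.4,0,0.01,0,255]]' 60;python3 -m jog '[[0,0,0,0,0,0,255],[0,0,0,0,0,0,255],[0,0,-0.5,0,0,0,255],[0,0,-1.5,0,0,0,255],[0,0,-3,0,0,0,255],[0,0,-5,0,0,0,255],[0,0,-6.5,0,0,0,255],[0,0,-6.5,0,0,0,255]]'; python3 go.py .530 .281 .11 8
```

```text
t: 10.57
tool_pos: [0.4927, 0.0059, 0.0307]
tool_rot: [-3.127, -0.228, 0.0]
contact_force: [-0.7, 0.3, 5.1]
opening: 0.0502
t: 11.23
tool_pos: [0.4952, 0.0052, 0.0998]
tool_rot: [-3.129, -0.228, -0.011]
contact_force: [1.0, -0.5, -0.9]
opening: 0.0501
t 11.23 pos [0.4952 0.0052 0.0998] F [ 1.  -0.5 -0.9] op 0.0501
cm [  7.44 -26.79  -0.86] turn [-0.004 -0.007  0.006]
```

```bash
python3 -m jog '[[0,0,-1.5,0,0,0,255],[7.4,-26.8,-2,0,-0.007,0,255],[7.4,-26.8,-2,0,-0.007,0,255],[7.4,-26.8,-2,0,-0.007,0,255],[7.4,-26.8,-2,0,-0.007,0,255],[7.4,-26.8,-2,0,-0.007,0,255],[7.4,-26.8,-2,0,-0.007,0,255],[7.4,-26.8,-2,0,-0.007,0,255]]'; python3 go.py .530 .281 .06 8;python3 - <<'E'
from h import *
S=get_image("side")[:,:,::-1].copy();cv2.imwrite("pics/c5.png",cv2.resize(S[200:340,200:380],(720,560),interpolation=2))
E
```

```text
t: 11.9
tool_pos: [0.5287, 0.2842, 0.1205]
tool_rot: [-3.129, -0.231, 0.002]
contact_force: [0.9, -1.2, -1.6]
opening: 0.05
t 11.9 pos [0.5287 0.2842 0.1205] F [ 0.9 -1.2 -1.6] op 0.05
cm [0.08 0.37 6.05] turn [-0.005  0.001  0.008]
```

View pics/c5.png

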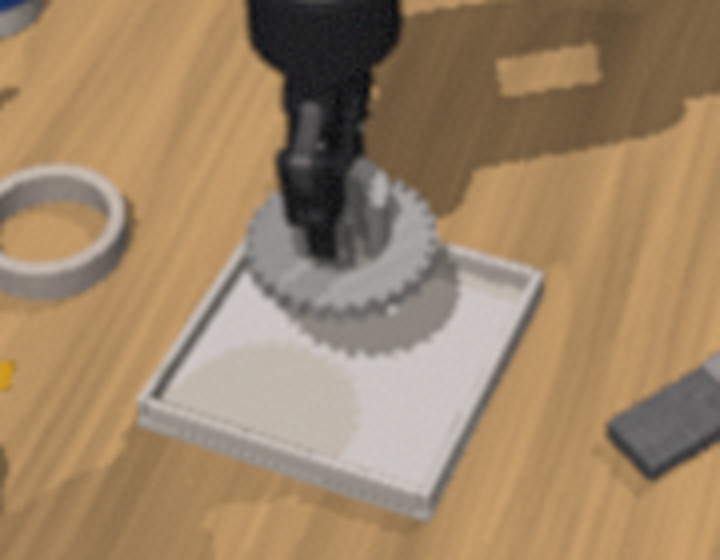

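The gear is over the tray. Lowered, it should land near the tray's middle at (345,365) in the crop.

```bash
python3 -m jog '[[0.1,0.35,1,0,0,0,255],[0.1,0.35,3,0,0,0,255],[0.1,0.35,5,0,0,0,255],[0.1,0.35,6.5,0,0,0,255],[0.1,0.35,7.3,0,0,0,255],[0.1,0.35,7.8,0,0,0,255],[0.1,0.35,7.8,0,0,0,255]]'; python3 go.py .530 .281 .036 8
```

```text
t: 12.53
tool_pos: [0.5296, 0.284, 0.041]
tool_rot: [-3.126, -0.233, 0.004]
contact_force: [0.0, 0.5, -1.6]
opening: 0.0503
t 12.53 pos [0.5296 0.284  0.041 ] F [ 0.   0.5 -1.6] op 0.0503
cm [-0.   0.3  0.5] turn [-0.007  0.002  0.009]
```

```bash
python3 -m jog '[[0,0.2,0.1,0,0,0,255],[0,0.3,0.2,-0.007,0,0,255],[0,0.3,0.3,-0.007,0,0,255],[0,0.3,0.4,-0.007,0,0,255],[0,0.3,0.45,-0.007,0,0,255],[0,0.3,0.45,-0.007,0,0,255]]';  python3 -m jog '[[0,0,0.05,0,0,0,255],[0,0,0.1,0,0,0,255],[0,0,0.1,0,0,0,255]]'
```

```text
t: 13.03
tool_pos: [0.5301, 0.2811, 0.0367]
tool_rot: [-3.133, -0.233, 0.003]
contact_force: [0.5, -0.8, -2.3]
opening: 0.0498
t: 13.28
tool_pos: [0.5302, 0.2813, 0.0359]
tool_rot: [-3.132, -0.233, 0.002]
contact_force: [-0.3, 0.1, -2.2]
opening: 0.0496
```

```bash
python3 -m jog '[[0,0,0.05,0,0,0,255],[0,0,0.1,0,0,0,255],[0,0,0.1,0,0,0,255]]'; python3 -m jog '[[0,0,0.05,0,0,0,255],[0,0,0.1,0,0,0,255],[0,0,0.1,0,0,0,255]]'
```

```text
t: 13.53
tool_pos: [0.5304, 0.2813, 0.0358]
tool_rot: [-3.133, -0.234, 0.003]
contact_force: [-4.1, -2.2, 4.6]
opening: 0.0502
t: 13.78
tool_pos: [0.5306, 0.2814, 0.0358]
tool_rot: [-3.133, -0.234, 0.003]
contact_force: [-4.0, -3.3, 6.1]
opening: 0.05
```

The gear is on the tray floor, so I release, rise and check.

```bash
python3 -m jog '[[0,0,0,0,0,0,150],[0,0,0,0,0,0,100],[0,0,0,0,0,0,50],[0,0,0,0,0,0,0],[0,0,0,0,0,0,0],[0,0,0,0,0,0,0],[0,0,-0.5,0,0,0,0],[0,0,-2,0,0,0,0]]'; python3 -m jog '[[0,0,-3,0,0,0,0],[0,0,-6,0,0,0,0],[0,0,-10,0,0,0,0],[0,0,-14,0,0,0,0],[0,14,-18,0,0,0,0],[0,14,-18,0,0,0,0],[0,14,-18,0,0,0,0],[0,14,-18,0,0,0,0]]';python3 -m jog '[[-14,4,0,0,0,0,0],[-14,4,0,0,0,0,0],[-14,4,0,0,0,0,0],[-14,4,0,0,0,0,0],[-14,4,0,0,0,0,0]]'
python3 - <<'E'
from sil import *
S=get_image("side")[:,:,::-1].copy();T=get_image("top")[:,:,::-1].copy()
cv2.imwrite("pics/top6.png",T);cv2.imwrite("pics/side6.png",S)
cv2.imwrite("pics/c6.png",np.vstack([np.hstack([cv2.resize(T[120:260,160:360],(400,280)),cv2.resize(T[120:260,400:540],(280,280))]),np.hstack([cv2.resize(S[220:340,220:380],(400,300)),cv2.resize(S[105:185,308:388],(280,300))])]))
UP=lambda z:[p+[0,0,z] for p in GEAR]
m,w=mask(T,(461,188),45,75)
E
```

```text
t: 14.45
tool_pos: [0.5288, 0.2806, 0.0537]
tool_rot: [3.132, 0.234, -0.01]
contact_force: [0.4, -0.2, -0.7]
opening: 0.0853
t: 15.12
tool_pos: [0.5518, 0.1393, 0.2366]
tool_rot: [3.131, 0.231, -0.004]
contact_force: [0.2, 0.2, -0.1]
opening: 0.0851
t: 15.53
tool_pos: [0.4167, 0.0781, 0.2373]
tool_rot: [3.13, 0.228, -0.002]
contact_force: [0.3, 0.4, -0.2]
opening: 0.0855
```

View pics/c6.png

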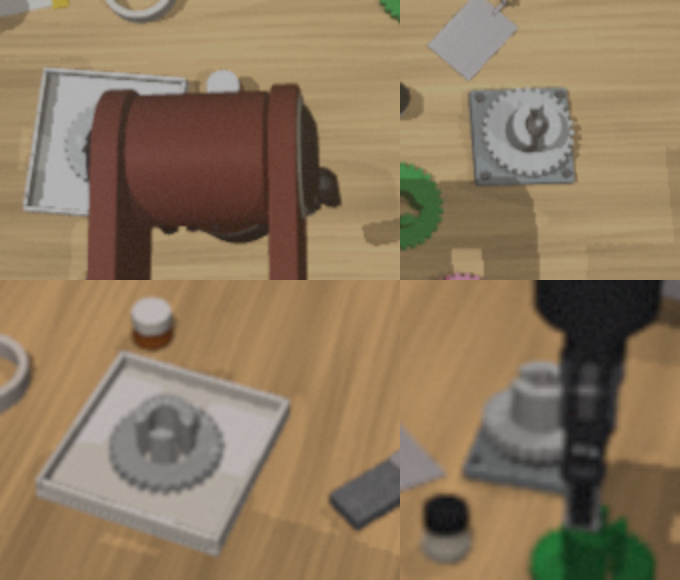

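The corner gear lies flat near the tray's centre, about (165,445) in the lower-left panel. The other gear is on the spindle with the tip showing in its bore, at (535,125). The gripper is clear, so I hand in.

```bash
python3 -c "
from station import *
print(get_obs()['t']);finish_job()"
```

```text
15.6333
the job is handed in; nothing more can be done
```

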